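# Clamp up an eccentric drum and hold its heavy side down

## Task

First close the toggle clamp with the red grip fully home, so that it holds down the bearing cap of the stand. Then turn the green drum by hand to find by feel which side of it is heavy, bring the heavy side straight down, and finish while still gripping the drum there, ready for its coupling to be fitted: do not let go. Leave the loose things on the bench where they are.

Things in the scene. Friction and masses are not known exactly. Their poses are not given: they have to be found in the camera images.
- stand: bearing stand fixed to the bench: dark base plate 160 x 360 x 15 mm, two aluminium pedestals carrying the drum's level shaft, clamp riser at the -y end. Origin on the bench under the drum's centre; z up, y along the shaft away from the clamp, x across it. Pedestals at y = -85 and +85 mm, each 30 mm along y, 70 along x, tops 143 mm above the bench; riser y = -192 to -126 mm, 60 wide
- drum_centre (a point): centre of the drum on its level shaft's axis, 115 mm above the bench (fixed to the stand, same axes; does not turn). The drum: closed green disc, 150 mm diameter, 30 mm thick, flat sides at y = -15 and +15 mm; a hub stands 8 mm and six bolt heads 5 mm out of each side. It turns both ways, any number of turns. A half-disc steel weight hidden inside makes one side heavy
- drum: the drum, turning: origin at drum_centre, y along the shaft, z towards the pin with the yellow end (a yellow stripe on the rim marks it too). Six round coupling pins (black bushes, 16 mm diameter), 60 degrees apart, 60 mm from the axis, parallel to it, from y = +15 to +49 mm. The heavy side lies at any angle to the yellow pin, different every time; nothing shows it
- pin_height (a point): point of the stand's frame where a pin's middle is when it is at the top: y = +34 mm, 60 mm above the axis (does not turn). A pin here, or within 45 degrees of the top, can be taken from above, gripper straight down, a finger on either side across the stand's x, centred at y = +34 mm, and carried round: it turns between the fingers
- shaft_end (a point): end of the drum's shaft (20 mm diameter), at the stand's y = +130 mm, 115 mm up. Stiff seals drag at the drum with a steady 0.40 N m both ways, so it stays where it is left; at rest the force felt means little, feel it while it turns. Lifting the heavy side takes up to 0.24 to 0.33 N m more, lowering it as much less: most when it is level with the shaft, nothing when straight up or down
- clamp (a joint): lean of the clamp's handle from upright, rad: 0 = upright = fully closed, the arm's rubber-tipped spindle down on the bearing cap; positive = leaning to the stand's -y, arm raised = open (up to 1.2). It swings about an axis along the stand's x through (0, -165, 152) mm of the stand, stays where it is left, and takes about 3 N at the grip
- clamp_grip (a point): middle of the red grip on the clamp's handle, 90 mm from the handle's pivot (moves with the handle); the grip is round, 18 mm in diameter and 73 mm long along the handle, its end 33 mm beyond this point
- wrench: loose steel spanner, 200 mm long, 8 mm thick, lying on the bench beside the stand; origin at the middle of its underside
- bearing: loose steel bearing ring, 47 mm in diameter, 14 mm high; origin at the centre of its underside
- seal: loose black rubber seal ring, 42 mm in diameter, 8 mm high; origin at the centre of its underside
- screwdriver: loose screwdriver with a red handle, 210 mm long, 26 mm thick; origin at the middle of its underside
- grease: white jar with a red cap, 72 mm in diameter, 85 mm high, standing on the bench; origin at the centre of its underside
- bolt_tray: blue tray of bolts, 150 x 110 x 35 mm; origin at the centre of its underside
- caliper: steel caliper, about 205 mm long, 9 mm thick, lying flat; origin at the middle of its underside

How it is judged:
On the way:
1. the toggle clamp is fully closed (value of joint clamp below 0.1 rad), for 0.2 s.
At the end, for the whole second after the job is handed in: the clamp is closed (handle within 0.1 rad of upright), the drum's heavy side points straight down within 0.3 rad, and the fingers hold the drum with more than 2 N (value of joint clamp below 0.1 rad and angle between drum_weight's own z axis and vertical below 0.3 rad and contact force between the fingers and drum above 2 N); the arm keeps its last pose, push and grip.
It fails at once if a loose thing on the bench was shifted by more than 30 mm (distance of any of wrench, bearing, seal, screwdriver, grease, bolt_tray, caliper from where it was at the start of the episode above 0.03 m).
It also fails if it takes over 72 s, if anything falls off the work surface, if the arm or the gripper's body presses on something with over 40 N, if the wrist force passes 120 N, or if a joint passes its speed limit or range.

## Robot

A 7-joint arm with a two-finger parallel gripper is mounted at the origin on the work surface. World frame = base frame: x ahead of the robot, y to its left, z up, the work surface at z = 0. Lengths are in m, angles in rad, forces in N, time in s.
With the tool pointing down it reaches from about 0.425 to 0.875 m from the base axis. Payload 4.7 kg.
Tool frame: the origin (TCP) lies midway between the tips of the shut fingers; the grasp point (between the pads) lies 19 mm behind it (ctrl.grip_point_offset is the distance from the TCP to the grasp point, in m); z points along the fingers, y is the line along which they close (so a half turn about z gives the same grasp; the last joint's range is limited). The gripper opens to 87 mm and grips with 3 to 60 N. Pads are 19 mm wide; open, the fingers measure 117 mm over their backs; the gripper's body (75 mm by 190 mm) begins 51 mm behind the grasp point.
Start: joints at [1.255, 0.321, -0.07, 1.45, 0.023, 1.371, -0.057], TCP at [0.21, -0.615, 0.223] pointing down, gripper open.
Joint ranges: [-2.86, 2.86], [-0.3, 2.09], [-1.38, 1.24], [0.06, 2.45], [-1.56, 4.7], [0.09, 2.05], [-2.69, 2.69]. Speed limits (rad/s): [2.57, 2.57, 3.14, 3.14, 3.14, 3.14, 3.14].

## Interface

Orientations are given as a rotation vector (axis times angle).
In Python, from bench import ctrl gives the robot as it stands.
- The arm moves only by the tool move_arm, never from a script. Its argument "increments" is text: rows parted by semicolons, each of 7 numbers parted by spaces: the shift along the world's x, y, z in mm, then the turn, a rotation vector about the world's x, y, z in degrees, then the closure in counts, from 0 (fully open) to 255 (shut). A call has exactly 8 rows; each row shifts and turns the commanded pose from where the row before left it; what a row does not reach is not made up. A row lasts 1/12 s, in which the tool goes at most 41.7 mm and 7.16 degrees, less where a joint would pass 70% of its speed; a pose out of reach is approached as far as the arm can. A call with a gripper value outside its range is refused whole. The fingers move at their own pace and stop on an object; "grip_force" is the grip in N (left out, the last holds). Time passes only in rows, so rows that do not move let the fingers close, or fill a call up. It gives the time, the measured TCP pose, the force, the opening and the grip force at its end, in the units of the state.
- ctrl.get_state(): the state, without advancing time (a new reading comes with each control period).
- ctrl.get_image(name): name is "scene" or "top" or "wrist"; returns a dict with "frame" (384x512x3 uint8, red, green, blue), "depth" (384x512 float32, m along the optical axis (not along the pixel's ray), 0 where there is no reading), "fx", "fy", "cx", "cy" (pixels), "position" and "orientation" of the camera in the world. Camera axes: x right, y down, z forward; pixel columns grow to the right and rows downward; lengths in m; the calibration is good to about 2 mm. A picture is of the moment at which its call begins.
- ctrl.close_job(): hands the job in; it is judged then, once.
Trained networks look in a picture, given as the dict that the camera call returned (one of the last four; its "shot" number tells which), for a name from the list of things; names that differ only in an ending like _2 or _b are one class to them, and where a whole thing is asked for, a point or a joint stands for the part that bears it (a point fixed in the world has none). Each returns a list of dicts, best first, with "score" (0 to 1); they miss things now and then, are a little off and sometimes report something else, mostly with a low value. They report only what shows in the picture. A call takes as long as a camera call.
- ctrl.find_in(target, picture): "centre" ([x, y, z] in m, in world coordinates, good to about 4 mm: the middle of the surface that is visible of it).
- ctrl.silhouettes(target, picture): "region" (384x512 bool, what is visible of it).
The state is a dict: "time": time; "joint_positions": joint angles; "qd": joint speeds; "joint_torque": joint torques, N m; "position": TCP position; "tool_rot": TCP orientation; "ft_force": force on the tool from outside, world axes, zero at the start; "torque": the same for the moment, N m; "grip_width": opening from 0.0 (shut) to 1.0 (fully open); "grip_force": force on a finger pad.
Only numpy, scipy, OpenCV 4.12 (cv2) and the standard library are available. Lean on these libraries where they do the work, as an engineer would, in place of code of your own. Each camera call takes 0.05 s, during which the arm holds its last target. There are 200 camera calls.

## Working session

There is one attempt and no reset: what is moved stays moved. The work goes in short steps, Python scripts to look and compute and a tool call to move; the robot and the scene stay as the last step left them, time stands still between calls to the robot, and variables do not carry over. Pictures are saved under pics/ and viewed, at most 10 in all, crops included, and the job is handed in when it is done.

Besides the shell and the picture viewer there is one more tool, called after "Emit:" as name(argument=value, ...) on one line, values as JSON. move_arm: Moves the arm, as the interface text tells. Its arguments: {"type":"object","properties":{"increments":{"type":"string"},"grip_force":{"type":"number"}},"required":["increments"]}

```bash
mkdir -p pics; ls; python3 - <<'E'
from bench import ctrl
import cv2,numpy as np
for n in("scene","top"):
    p=ctrl.get_image(n); cv2.imwrite(f"pics/{n}0.png",p["frame"][:,:,::-1])
    print(n,np.round(p["position"],3),np.round(p["orientation"],3),p["fx"])
    for t in("stand","drum","clamp","clamp_grip","shaft_end","wrench","bearing","seal","screwdriver","grease","bolt_tray","caliper"):
        try:
            r=ctrl.find_in(t,p); print(t,[(np.round(d["centre"],3).tolist(),round(d["score"],2)) for d in r[:2]])
        except Exception as e: print(t,e)
s=ctrl.get_state(); print(s["time"],s["position"],s["tool_rot"])
E
```

```text
pics
scene [1.162 0.718 0.754] [-0.815 -2.358  1.286] 413.2506045745148
stand [([0.605, 0.044, 0.099], 0.74)]
drum [([0.598, 0.038, 0.14], 0.56)]
clamp [([0.73, 0.031, 0.006], 0.73), ([0.603, 0.05, 0.095], 0.72)]
clamp_grip [([0.494, -0.166, 0.2], 0.52), ([0.606, 0.051, 0.096], 0.25)]
shaft_end [([0.38, -0.375, 0.02], 0.66), ([0.604, 0.048, 0.093], 0.64)]
wrench [([0.433, 0.046, 0.006], 0.76)]
bearing [([0.612, -0.19, 0.011], 0.71)]
seal []
screwdriver [([0.379, -0.376, 0.017], 0.72)]
grease [([0.68, 0.401, 0.063], 0.75)]
bolt_tray [([0.671, -0.45, 0.018], 0.66)]
caliper [([0.411, 0.417, 0.005], 0.77)]
top [ 0.369 -0.023  1.285] [-2.098  2.147 -0.157] 441.8351256836955
stand [([0.543, -0.019, 0.017], 0.68)]
drum [([0.57, 0.032, 0.164], 0.93)]
clamp [([0.485, -0.168, 0.208], 0.8), ([0.395, 0.416, 0.007], 0.15)]
clamp_grip [([0.487, -0.17, 0.203], 0.64), ([0.547, -0.021, 0.017], 0.54)]
shaft_end [([0.549, -0.021, 0.022], 0.91)]
wrench [([0.43, 0.039, 0.008], 0.79)]
bearing [([0.614, -0.203, 0.012], 0.54)]
seal [([0.722, 0.03, 0.002], 0.62)]
screwdriver [([0.672, -0.452, 0.008], 0.67), ([0.361, -0.387, 0.023], 0.65)]
grease [([0.654, 0.378, 0.086], 0.63)]
bolt_tray [([0.673, -0.45, 0.006], 0.7)]
caliper [([0.398, 0.42, 0.01], 0.96)]
1.3 [ 0.210516   -0.61501926  0.22257837] [ 3.09884529e+00  5.15739686e-01 -1.97479668e-05]
```

View pics/scene0.png

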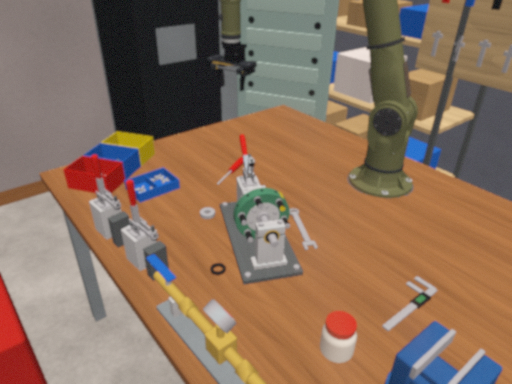

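View pics/top0.png

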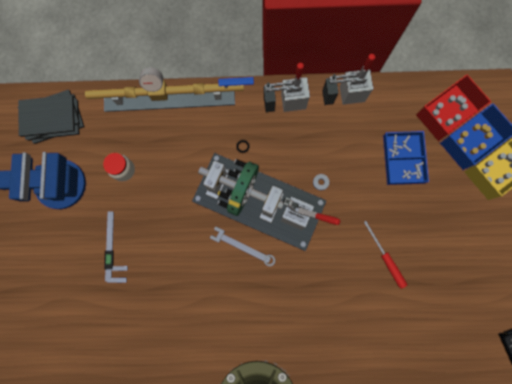

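The stand lies with its +y end to the upper left in the top view (drum near (238,187), red grip near (325,217)), and the wrench is close on its -x side. Next I fit its pose from the base plate.

```bash
cat > h.py <<'E'
from bench import ctrl
import cv2,numpy as np
from scipy.spatial.transform import Rotation as R
def cloud(p):
    d=p["depth"];v,u=np.indices(d.shape)
    c=np.stack([(u-p["cx"])/p["fx"]*d,(v-p["cy"])/p["fy"]*d,d],-1)
    o=np.array(p["orientation"]); r=R.from_rotvec(o) if o.shape==(3,) else R.from_matrix(o)
    return r.apply(c.reshape(-1,3)).reshape(c.shape)+p["position"]
E
python3 - <<'E'
from h import *
p=ctrl.get_image("top");w=cloud(p);f=p["frame"].astype(int)
box=(w[...,0]>.35)&(w[...,0]<.78)&(w[...,1]>-.3)&(w[...,1]<.25)&(p["depth"]>0)
dark=box&(f.max(-1)<110)&(f.max(-1)-f.min(-1)<30)&(w[...,2]>.008)&(w[...,2]<.024)
n,l,st,c=cv2.connectedComponentsWithStats(dark.astype(np.uint8))
k=1+np.argmax(st[1:,4]);m=l==k
print(m.sum(),np.median(w[m][:,2]))
r=cv2.minAreaRect((w[m][:,:2]*1000).astype(np.float32));print(r,cv2.boxPoints(r))
red=box&(f[...,0]>140)&(f[...,1]<70)&(w[...,2]>.1)
print("red",red.sum(),w[red].mean(0),w[red][:,0].min(),w[red][:,0].max(),w[red][:,1].min(),w[red][:,1].max(),w[red][:,2].min(),w[red][:,2].max())
yel=box&(f[...,0]>150)&(f[...,1]>120)&(f[...,2]<90)&(w[...,2]>.1)
print("yel",yel.sum(),w[yel])
pts=w[red];q=pts-pts.mean(0);print(np.linalg.svd(q)[2][0] if len(q)<2000 else 0)
E
```

```text
2222 0.014770474600396821
((528.853515625, -3.023468017578125), (360.5008544921875, 99.48053741455078), 65.05625915527344) [[ 407.7362  -145.48369]
 [ 497.93744 -187.43742]
 [ 649.9708   139.43675]
 [ 559.7696   181.39049]]
red 85 [ 0.47665378 -0.18424911  0.22279924] 0.46427102149762745 0.48898712720573756 -0.20482808910419237 -0.15811059023146726 0.1958939936195594 0.24145279172282685
yel 23 [[0.53297774 0.05569286 0.17032984]
 [0.53269409 0.05303517 0.17183563]
 [0.53079671 0.05591885 0.16758681]
 [0.53085844 0.05341694 0.16672474]
 [0.53019536 0.0505812  0.170884  ]
 [0.53059804 0.04823338 0.16765934]
 [0.52999577 0.04544496 0.17140065]
 [0.52827648 0.05345177 0.16671458]
 [0.52822913 0.05089754 0.1666071 ]
 [0.52732868 0.04796154 0.17250895]
 [0.52772641 0.04561248 0.1692672 ]
 [0.52739176 0.04294481 0.17118612]
 [0.52761059 0.04050715 0.16920317]
 [0.52583783 0.04848729 0.16479784]
 [0.52541258 0.04576404 0.16739606]
 [0.52500087 0.04305856 0.16989933]
 [0.52504806 0.04055111 0.16911475]
 [0.52483151 0.03793753 0.17022114]
 [0.52534115 0.03560063 0.16611814]
 [0.52257819 0.04316041 0.1688154 ]
 [0.52233507 0.04053221 0.1701347 ]
 [0.5222145  0.03795889 0.17056133]
 [0.52210889 0.03539347 0.17087926]]
[-0.3231398  -0.68799867  0.64979881]
```

```bash
python3 - <<'E'
from h import *
a=np.radians(65.06);Y=np.array([np.cos(a),np.sin(a)]);X=np.array([Y[1],-Y[0]])
for n in("top","scene"):
    p=ctrl.get_image(n);w=cloud(p);f=p["frame"].astype(int)
    q=np.stack([(w[...,:2]-[.5563,-.0158])@X,(w[...,:2]-[.5563,-.0158])@Y,w[...,2]],-1)*1000
    ok=(p["depth"]>0)&(abs(q[...,0])<100)&(abs(q[...,1])<200)
    def rng(m,t):
        z=q[m]; print(n,t,len(z),[np.round(np.percentile(z[:,i],[2,50,98])).tolist() for i in range(3)] if len(z) else 0)
    pl=ok&(q[...,2]>9)&(q[...,2]<21); rng(pl&(f.max(-1)<110),"plate")
    g=ok&(f[...,1]>f[...,0]+25)&(f[...,1]>f[...,2]+15)&(q[...,2]>80)
    rng(g,"green"); rng(g&(q[...,2]>183),"greentop")
    t=ok&(q[...,2]>138)&(q[...,2]<148)&(f.min(-1)>110)
    rng(t&(q[...,1]>80),"ped+");rng(t&(q[...,1]<20)&(q[...,1]>-90),"ped-")
    rng(ok&(f[...,0]>140)&(f[...,1]<70)&(q[...,2]>100),"red")
    rng(ok&(f[...,0]>150)&(f[...,1]>110)&(f[...,2]<90)&(q[...,2]>30),"yel")
    rng(ok&(f.max(-1)<50)&(q[...,2]>120),"black")
E
```

```text
top plate 3415 [[-78.0, -29.0, 78.0], [-176.0, -23.0, 175.0], [10.0, 15.0, 20.0]]
top green 454 [[-67.0, 0.0, 58.0], [30.0, 43.0, 57.0], [146.0, 184.0, 192.0]]
top greentop 252 [[-31.0, -1.0, 29.0], [30.0, 43.0, 57.0], [183.0, 188.0, 193.0]]
top ped+ 259 [[-34.0, -0.0, 34.0], [115.0, 128.0, 143.0], [139.0, 143.0, 147.0]]
top ped- 287 [[-33.0, 0.0, 33.0], [-55.0, -41.0, -26.0], [138.0, 142.0, 147.0]]
top red 67 [[-6.0, -1.0, 3.0], [-199.0, -183.0, -159.0], [196.0, 221.0, 235.0]]
top yel 23 [[-55.0, -52.0, -50.0], [33.0, 44.0, 55.0], [165.0, 169.0, 175.0]]
top black 157 [[-63.0, 15.0, 62.0], [29.0, 75.0, 87.0], [127.0, 164.0, 183.0]]
scene plate 1016 [[-71.0, 45.0, 77.0], [-157.0, 101.0, 180.0], [10.0, 15.0, 17.0]]
scene green 725 [[-67.0, 28.0, 72.0], [36.0, 58.0, 62.0], [87.0, 166.0, 190.0]]
scene greentop 161 [[-31.0, -0.0, 29.0], [34.0, 49.0, 61.0], [183.0, 187.0, 191.0]]
scene ped+ 208 [[-33.0, 1.0, 34.0], [115.0, 135.0, 145.0], [138.0, 143.0, 148.0]]
scene ped- 85 [[-32.0, 14.0, 34.0], [-55.0, -44.0, -26.0], [140.0, 143.0, 145.0]]
scene red 77 [[-7.0, 1.0, 7.0], [-197.0, -179.0, -160.0], [197.0, 215.0, 235.0]]
scene yel 30 [[-61.0, -46.0, -20.0], [32.0, 92.0, 117.0], [145.0, 162.0, 173.0]]
scene black 17 [[-41.0, 19.0, 62.0], [-68.0, 76.0, 82.0], [136.0, 177.0, 209.0]]
```

Stand origin is about (574.9, 24.1) mm, with Y = (0.4217, 0.9067). The clamp leans about 0.86 rad, and the yellow pin sits about 44° from the top on the -x side. I'll move above the clamp grip.

Emit:
move_arm(increments="16 26 6 0 0 2.9 0;16 26 6 0 0 2.9 0;16 26 6 0 0 2.9 0;16 26 6 0 0 2.9 0;16 26 6 0 0 2.9 0;16 26 6 0 0 2.9 0;16 26 6 0 0 2.9 0;16 26 6 0 0 2.9 0", grip_force=20)

```text
time: 2.12
position: [0.3391, -0.4057, 0.2711]
tool_rot: [2.93, 1.132, -0.0]
ft_force: [-0.1, -0.3, 0.0]
grip_width: 1.001
grip_force: 0.0
```

Emit:
move_arm(increments="19 31 0 0 0 3.3 0;19 31 0 0 0 3.3 0;19 31 0 0 0 3.3 0;19 31 0 0 0 3.3 0;19 31 0 0 0 3.3 0;19 31 0 0 0 3.3 0;19 31 0 0 0 3.1 0;3 -1 0 0 0 0 0")

```text
time: 2.78
position: [0.4782, -0.1822, 0.2714]
tool_rot: [-2.637, -1.706, -0.007]
ft_force: [-0.2, 1.0, 0.2]
grip_width: 1.005
grip_force: 0.0
```

```bash
cat >> h.py <<'E'
a=np.radians(65.06);Y=np.array([np.cos(a),np.sin(a)]);X=np.array([Y[1],-Y[0]]);O=np.array([.5749,.0241])
def st(w): return np.concatenate([np.stack([(w[...,:2]-O)@X,(w[...,:2]-O)@Y],-1),w[...,2:]],-1)*1000
def tool():
    s=ctrl.get_state(); r=R.from_rotvec(s["tool_rot"]).as_matrix()
    print("t",round(s["time"],2),"tcp stand",np.round(st(np.array(s["position"])),1),"tcp",np.round(np.array(s["position"])*1000,1),"yaw err",round(np.degrees(np.arctan2(r[1,1],r[0,1])),2)+24.94,"z",np.round(r[:,2],3),"F",np.round(s["ft_force"],2),"w",s["grip_width"],s["grip_force"])
E
python3 - <<'E'
from h import *
tool();p=ctrl.get_image("wrist");cv2.imwrite("pics/w1.png",p["frame"][:,:,::-1])
q=st(cloud(p));f=p["frame"].astype(int)
m=(f[...,0]>140)&(f[...,1]<70)&(f[...,2]<80)&(q[...,2]>120)&(p["depth"]>0)
z=q[m];print(len(z));print(np.percentile(z,[2,25,50,75,98],axis=0).round() if len(z) else "")
E
```

```text
t 2.78 tcp stand [  -0.7 -227.9  271.4] tcp [ 478.2 -182.2  271.4] yaw err 0.75 z [ 0.003  0.003 -1.   ] F [-0.2   0.95  0.18] w 1.0045944439848915 0.0
1458
[[  -7. -243.  195.]
 [  -3. -235.  208.]
 [   1. -225.  219.]
 [   5. -214.  228.]
 [   9. -201.  236.]]
```

View pics/w1.png

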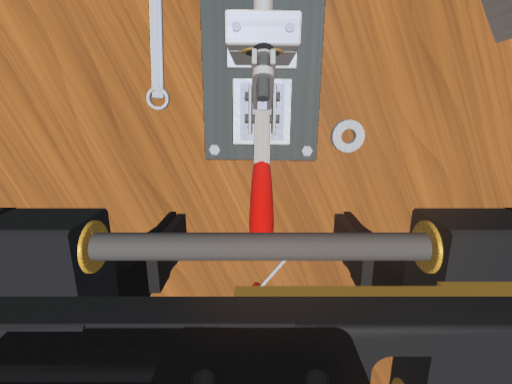

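The grip (red, near (262,200)) is centred between the open fingers. I'll go down and close on it.

Emit:
move_arm(increments="-1 -3 -18 0 0 0 0;-1 -3 -18 0 0 0 0;-1 0 -18 0 0 0 0;0 0 -12 0 0 0 0;0 0 -8 0 0 0 0;0 0 0 0 0 0 255;0 0 0 0 0 0 255;0 0 0 0 0 0 255", grip_force=20)

```text
time: 3.5
position: [0.4721, -0.1973, 0.1976]
tool_rot: [2.648, 1.687, 0.001]
ft_force: [-0.4, 0.2, 0.1]
grip_width: 0.851
grip_force: 0.0
```

Emit:
move_arm(increments="0 0 0 0 0 0 255;0 0 0 0 0 0 255;0 0 0 0 0 0 255;0 0 0 0 0 0 255;0 0 0 0 0 0 255;0 0 0 0 0 0 255;0 0 0 0 0 0 255;0 0 0 0 0 0 255")

```text
time: 4.17
position: [0.4715, -0.197, 0.1966]
tool_rot: [2.65, 1.688, 0.0]
ft_force: [-0.4, -0.4, -0.2]
grip_width: 0.247
grip_force: 0.0
```

```bash
python3 -c "
from h import *
tool()"
```

```text
t 4.17 tcp stand [  -0.6 -244.1  196.6] tcp [ 471.5 -197.   196.6] yaw err -0.05999999999999872 z [ 0. -0. -1.] F [-0.35 -0.37 -0.16] w 0.24679268355983083 0.0
```

Emit:
move_arm(increments="2 4 1 0 0 0 255;0 2 1 0 0 0 255;0 0 0 0 0 0 255;0 0 0 0 0 0 255;1.8 3.8 4.2 0 0 0 255;1.8 3.8 4.2 0 0 0 255;2 4.2 3.6 0 0 0 255;2 4.2 3.6 0 0 0 255")

```text
time: 4.83
position: [0.4816, -0.1777, 0.2141]
tool_rot: [2.647, 1.683, -0.001]
ft_force: [4.8, -6.2, -6.7]
grip_width: 0.194
grip_force: 20.0
```

Emit:
move_arm(increments="2.1 4.5 3 0 0 0 255;2.1 4.5 3 0 0 0 255;2.3 4.9 2.4 0 0 0 255;2.3 4.9 2.4 0 0 0 255;2.4 5.1 1.7 0 0 0 255;2.4 5.1 1.7 0 0 0 255;2.4 5.3 1 0 0 0 255;2.4 5.3 1 0 0 0 255")

```text
time: 5.5
position: [0.4997, -0.1388, 0.2299]
tool_rot: [2.648, 1.682, -0.003]
ft_force: [3.4, -7.3, -6.0]
grip_width: 0.196
grip_force: 20.0
```

```bash
python3 -c "
from h import *
tool()"
```

```text
t 5.5 tcp stand [   0.5 -179.4  229.9] tcp [ 499.7 -138.8  229.9] yaw err -0.1999999999999993 z [ 0.001 -0.005 -1.   ] F [ 3.45 -7.28 -6.04] w 0.19620384822925388 20.001942382659763
```

Emit:
move_arm(increments="2.3 4.9 0.5 0 0 0 255;2.3 4.9 0 0 0 0 255;1.7 3.6 0 0 0 0 255;1.7 3.6 0 0 0 0 255;0 0 0 0 0 0 255;0 0 0 0 0 0 255;0 0 0 0 0 0 255;0 0 0 0 0 0 255")

```text
time: 6.17
position: [0.506, -0.1254, 0.2309]
tool_rot: [2.649, 1.677, -0.01]
ft_force: [-2.5, -12.1, 0.1]
grip_width: 0.195
grip_force: 20.0
```

```bash
python3 -c "
from h import *
tool()"
```

```text
t 6.17 tcp stand [   0.5 -164.6  230.9] tcp [ 506.  -125.4  230.9] yaw err -0.379999999999999 z [-0.002 -0.009 -1.   ] F [ -2.52 -12.09   0.09] w 0.19451319451641222 20.000699430238456
```

Emit:
move_arm(increments="1.3 2.7 0 0 0 0 255;1.3 2.7 0 0 0 0 255;0 0 0 0 0 0 255;0 0 0 0 0 0 255;-2.6 -5.4 0 0 0 0 255;0 0 0 0 0 0 60;0 0 0 0 0 0 60;0 0 0 0 0 0 60")

```text
time: 6.83
position: [0.5076, -0.1174, 0.2309]
tool_rot: [-2.648, -1.689, -0.001]
ft_force: [0.7, -0.0, -0.6]
grip_width: 0.345
grip_force: 0.0
```

Emit:
move_arm(increments="0 0 0 0 0 0 60;0 0 0 0 0 0 60;0 0 20 0 0 0 60;0 0 25 0 0 0 60;0 0 25 0 0 0 60;12 21 0 0 0 0 60;12 21 0 0 0 0 60;12 21 0 0 0 0 60")

```text
time: 7.5
position: [0.5442, -0.0544, 0.3017]
tool_rot: [2.649, 1.687, 0.002]
ft_force: [0.2, 0.3, -0.0]
grip_width: 0.762
grip_force: 0.0
```

Emit:
move_arm(increments="12 21 0 0 0 0 60;12 21 0 0 0 0 60;12 21 0 0 0 0 60;12 21 -20 0 0 0 60;12 21 -20 0 0 0 60;0 0 -10 0 0 0 60;0 0 0 0 0 0 60;0 0 0 0 0 0 60")

```text
time: 8.17
position: [0.603, 0.049, 0.2504]
tool_rot: [-2.649, -1.688, 0.003]
ft_force: [-0.1, -0.1, 0.2]
grip_width: 0.765
grip_force: 0.0
```

```bash
python3 - <<'E'
from h import *
tool();p=ctrl.get_image("wrist");cv2.imwrite("pics/w2.png",p["frame"][:,:,::-1])
s=ctrl.get_image("scene");cv2.imwrite("pics/s2.png",cv2.resize(s["frame"][100:310,170:330,::-1],None,fx=2.5,fy=2.5))
q=st(cloud(s));f=s["frame"].astype(int)
m=(f[...,0]>140)&(f[...,1]<70)&(f[...,2]<80)&(q[...,2]>180)&(abs(q[...,0])<60)&(q[...,1]>-300)&(q[...,1]<-100)
print(np.percentile(q[m],[2,50,98],axis=0).round() if m.any() else "")
q=st(cloud(p));f=p["frame"].astype(int)
for t,m in(("dark",(f.max(-1)<60)),("yel",(f[...,0]>130)&(f[...,1]>100)&(f[...,2]<80))):
    m=m&(q[...,2]>120)&(q[...,2]<195)&(q[...,1]>22)&(q[...,1]<58)&(abs(q[...,0])<75)
    n,l,S,c=cv2.connectedComponentsWithStats(m.astype(np.uint8))
    for i in range(1,n):
        if S[i,4]>40: print(t,S[i,4],c[i].round(),np.percentile(q[l==i],[2,50,98],axis=0).round().tolist())
E
```

```text
t 8.17 tcp stand [ 15.   34.5 250.4] tcp [603.   49.  250.4] yaw err -0.05999999999999872 z [-0.002 -0.001 -1.   ] F [-0.15 -0.12  0.17] w 0.764558737946096 0.0
[[  -6. -162.  231.]
 [  -0. -158.  268.]
 [   5. -155.  273.]]
dark 458 [197. 192.] [[-48.0, 23.0, 160.0], [-39.0, 34.0, 165.0], [-33.0, 45.0, 167.0]]
yel 92 [195. 176.] [[-47.0, 46.0, 156.0], [-40.0, 49.0, 164.0], [-34.0, 50.0, 166.0]]
```

View pics/w2.png

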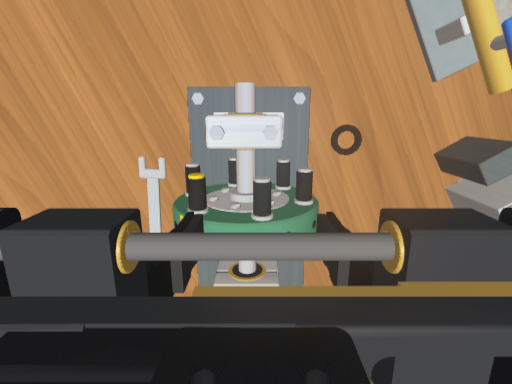

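View pics/s2.png

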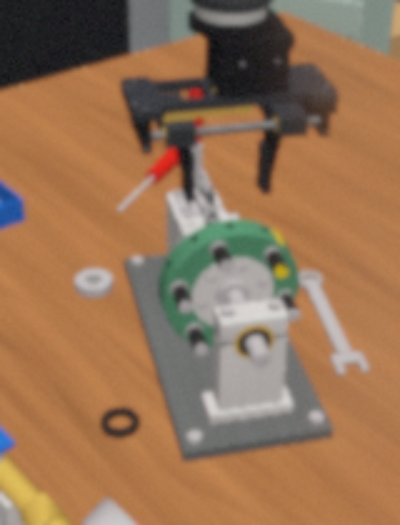

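The clamp handle is upright. The yellow pin is at about -43°, and a black pin at about +17° (wrist pixel (262,195)). I'll take the black one.

Emit:
move_arm(increments="2.3 -1.5 -15 0 0 0 130;0 0 -15 0 0 0 130;0 0 -15 0 0 0 130;0 0 -15 0 0 0 130;0 0 -15 0 0 0 130;0 0 -12 0 0 0 130;0 0 -10 0 0 0 130;0 0 0 0 0 0 255", grip_force=15)

```text
time: 8.93
position: [0.6049, 0.047, 0.1524]
tool_rot: [-2.65, -1.686, 0.003]
ft_force: [-1.6, 0.9, -0.2]
grip_width: 0.466
grip_force: 0.0
```

Emit:
move_arm(increments="0 0 0 0 0 0 255;0 0 0 0 0 0 255;0 0 0 0 0 0 255;0 0 0 0 0 0 255;0 0 0 0 0 0 255;0 0 0 0 0 0 255;0 0 0 0 0 0 255;0 0 0 0 0 0 255")

```text
time: 9.6
position: [0.6059, 0.0485, 0.1547]
tool_rot: [2.649, 1.688, 0.001]
ft_force: [-2.7, 0.3, 6.0]
grip_width: 0.179
grip_force: 15.0
```

```bash
python3 - <<'E'
from h import *
tool()
def path(a,b):
    t=np.radians(np.linspace(a,b,9));x=60*np.sin(t);z=60*np.cos(t)
    d=np.c_[np.diff(x)[:,None]*X,np.diff(z)]
    print(a,b,";".join("%.1f %.1f %.1f 0 0 0 255"%tuple(r) for r in d))
path(17,-14);path(-14,-45);path(-45,-15);path(-15,15);path(15,45)
E
```

```text
t 9.6 tcp stand [ 17.8  35.2 154.7] tcp [605.9  48.5 154.7] yaw err -0.03999999999999915 z [ 0.001  0.    -1.   ] F [-2.74  0.31  5.97] w 0.17933907434143062 15.000757724046707
17 -14 -3.6 1.7 1.1 0 0 0 255;-3.6 1.7 0.8 0 0 0 255;-3.6 1.7 0.5 0 0 0 255;-3.7 1.7 0.2 0 0 0 255;-3.7 1.7 -0.0 0 0 0 255;-3.7 1.7 -0.3 0 0 0 255;-3.6 1.7 -0.6 0 0 0 255;-3.6 1.7 -0.8 0 0 0 255
-14 -45 -3.5 1.6 -1.1 0 0 0 255;-3.5 1.6 -1.4 0 0 0 255;-3.4 1.6 -1.6 0 0 0 255;-3.3 1.5 -1.9 0 0 0 255;-3.1 1.5 -2.1 0 0 0 255;-3.0 1.4 -2.3 0 0 0 255;-2.9 1.3 -2.6 0 0 0 255;-2.7 1.2 -2.8 0 0 0 255
-45 -15 2.6 -1.2 2.7 0 0 0 255;2.8 -1.3 2.5 0 0 0 255;2.9 -1.3 2.3 0 0 0 255;3.0 -1.4 2.1 0 0 0 255;3.1 -1.5 1.9 0 0 0 255;3.2 -1.5 1.6 0 0 0 255;3.3 -1.5 1.4 0 0 0 255;3.4 -1.6 1.1 0 0 0 255
-15 15 3.5 -1.6 0.9 0 0 0 255;3.5 -1.6 0.6 0 0 0 255;3.5 -1.6 0.4 0 0 0 255;3.6 -1.7 0.1 0 0 0 255;3.6 -1.7 -0.1 0 0 0 255;3.5 -1.6 -0.4 0 0 0 255;3.5 -1.6 -0.6 0 0 0 255;3.5 -1.6 -0.9 0 0 0 255
15 45 3.4 -1.6 -1.1 0 0 0 255;3.3 -1.5 -1.4 0 0 0 255;3.2 -1.5 -1.6 0 0 0 255;3.1 -1.5 -1.9 0 0 0 255;3.0 -1.4 -2.1 0 0 0 255;2.9 -1.3 -2.3 0 0 0 255;2.8 -1.3 -2.5 0 0 0 255;2.6 -1.2 -2.7 0 0 0 255
```

Emit:
move_arm(increments="-3.6 1.7 2.1 0 0 0 255;-3.6 1.7 1.1 0 0 0 255;-3.6 1.7 0.5 0 0 0 255;-3.7 1.7 0.2 0 0 0 255;-3.7 1.7 0 0 0 0 255;-3.7 1.7 -0.3 0 0 0 255;-3.6 1.7 -0.6 0 0 0 255;-3.6 1.7 -0.8 0 0 0 255")

```text
time: 10.27
position: [0.5843, 0.0587, 0.1596]
tool_rot: [2.642, 1.678, 0.021]
ft_force: [11.7, -5.3, 7.3]
grip_width: 0.178
grip_force: 15.0
```

```bash
cat >> h.py <<'E'
def log():
    s=ctrl.get_state(); p=st(np.array(s["position"]));r=R.from_rotvec(s["tool_rot"]).as_matrix();g=p-r[:,2]@np.array([[X[0],Y[0],0],[X[1],Y[1],0],[0,0,1]])*19
    F=np.array(s["ft_force"]);fx=F[:2]@X;fz=F[2];th=np.arctan2(g[0],g[2]-115)
    print(round(s["time"],2),"th",round(np.degrees(th),1),"rad",round(np.hypot(g[0],g[2]-115),1),"y",round(g[1],1),"Ft",round(fx*np.cos(th)-fz*np.sin(th),2),"Fr",round(fx*np.sin(th)+fz*np.cos(th),2),"Fy",round(F[:2]@Y,2),"gw",round(s["grip_width"],3))
E
python3 -c "
from h import *
log()"
```

```text
10.27 th -5.8 rad 63.9 y 35.2 Ft 13.56 Fr 5.97 Fy 0.1 gw 0.178
```

Emit:
move_arm(increments="-3.5 1.6 0.9 0 0 0 255;-3.5 1.6 0.6 0 0 0 255;-3.4 1.6 -0.6 0 0 0 255;-3.3 1.5 -1.9 0 0 0 255;-3.1 1.5 -2.1 0 0 0 255;-3.0 1.4 -2.3 0 0 0 255;-2.9 1.3 -2.6 0 0 0 255;-2.7 1.2 -2.8 0 0 0 255")

```text
time: 10.93
position: [0.5584, 0.0708, 0.1495]
tool_rot: [2.642, 1.679, 0.019]
ft_force: [8.5, -5.1, 9.6]
grip_width: 0.17
grip_force: 15.0
```

```bash
python3 -c "
from h import *
log()"
```

```text
10.93 th -33.2 rad 63.9 y 35.3 Ft 13.5 Fr 2.66 Fy -1.04 gw 0.17
```

Emit:
move_arm(increments="2.6 -1.2 2.7 0 0 0 255;2.8 -1.3 2.5 0 0 0 255;2.9 -1.3 2.3 0 0 0 255;3.0 -1.4 2.1 0 0 0 255;3.1 -1.5 1.9 0 0 0 255;3.2 -1.5 1.6 0 0 0 255;3.3 -1.5 1.4 0 0 0 255;3.4 -1.6 1.1 0 0 0 255")

```text
time: 11.6
position: [0.5749, 0.0629, 0.1612]
tool_rot: [-2.648, -1.688, 0.002]
ft_force: [-3.8, 4.6, -1.9]
grip_width: 0.175
grip_force: 15.0
```

```bash
python3 -c "
from h import *
log()"
```

```text
11.6 th -14.0 rad 67.3 y 35.2 Ft -5.73 Fr -0.56 Fy 2.56 gw 0.175
```

Emit:
move_arm(increments="3.5 -1.6 0.9 0 0 0 255;3.5 -1.6 0.6 0 0 0 255;3.5 -1.6 0.4 0 0 0 255;3.6 -1.7 0.1 0 0 0 255;3.6 -1.7 -0.1 0 0 0 255;3.5 -1.6 -0.4 0 0 0 255;3.5 -1.6 -0.6 0 0 0 255;3.5 -1.6 -0.9 0 0 0 255")

```text
time: 12.27
position: [0.6038, 0.0489, 0.163]
tool_rot: [2.649, 1.687, -0.001]
ft_force: [-5.8, 2.2, 3.2]
grip_width: 0.174
grip_force: 15.0
```

```bash
python3 -c "
from h import *
log()"
```

```text
12.27 th 13.2 rad 68.8 y 34.7 Ft -6.78 Fr 1.67 Fy -0.43 gw 0.174
```

Emit:
move_arm(increments="3.4 -1.6 -1.1 0 0 0 255;3.3 -1.5 -1.4 0 0 0 255;3.2 -1.5 -1.6 0 0 0 255;3.1 -1.5 -1.9 0 0 0 255;3.0 -1.4 -2.1 0 0 0 255;2.9 -1.3 -2.3 0 0 0 255;2.8 -1.3 -2.5 0 0 0 255;2.6 -1.2 -2.7 0 0 0 255")

```text
time: 12.93
position: [0.6277, 0.0372, 0.1472]
tool_rot: [2.649, 1.687, -0.003]
ft_force: [-5.7, 1.7, 4.4]
grip_width: 0.177
grip_force: 15.0
```

```bash
python3 -c "
from h import *
log()"
```

```text
12.93 th 39.6 rad 66.4 y 34.2 Ft -7.3 Fr -0.36 Fy -0.9 gw 0.177
```

Emit:
move_arm(increments="-2.6 1.2 1.7 0 0 0 255;-2.8 1.3 1.5 0 0 0 255;-2.9 1.3 1.3 0 0 0 255;-3.0 1.4 2.1 0 0 0 255;-3.1 1.5 1.9 0 0 0 255;-3.2 1.5 1.6 0 0 0 255;-3.3 1.5 1.4 0 0 0 255;-3.4 1.6 1.1 0 0 0 255")

```text
time: 13.6
position: [0.6111, 0.045, 0.1619]
tool_rot: [2.642, 1.676, 0.019]
ft_force: [13.5, -4.1, 1.0]
grip_width: 0.181
grip_force: 15.0
```

```bash
python3 -c "
from h import *
log()"
```

```text
13.6 th 19.8 rad 70.0 y 34.1 Ft 12.81 Fr 5.69 Fy 1.93 gw 0.181
```

Emit:
move_arm(increments="-3.5 1.6 0.9 0 0 0 255;-3.5 1.6 0.6 0 0 0 255;-3.5 1.6 0.4 0 0 0 255;-3.6 1.7 0.1 0 0 0 255;-3.6 1.7 -0.1 0 0 0 255;-3.5 1.6 -0.4 0 0 0 255;-3.5 1.6 -0.6 0 0 0 255;-3.5 1.6 -0.9 0 0 0 255")

```text
time: 14.27
position: [0.5865, 0.0566, 0.1668]
tool_rot: [2.637, 1.671, 0.028]
ft_force: [10.5, -6.3, 18.9]
grip_width: 0.175
grip_force: 15.0
```

```bash
python3 -c "
from h import *
log()"
```

```text
14.27 th -3.0 rad 70.9 y 34.3 Ft 13.1 Fr 18.21 Fy -1.29 gw 0.175
```

Emit:
move_arm(increments="-3.4 1.6 -1.1 0 0 0 255;-3.3 1.5 -1.4 0 0 0 255;-3.2 1.5 -1.6 0 0 0 255;-3.1 1.5 -1.9 0 0 0 255;-3.0 1.4 -2.1 0 0 0 255;-2.9 1.3 -2.3 0 0 0 255;-2.8 1.3 -2.5 0 0 0 255;-2.6 1.2 -2.7 0 0 0 255")

```text
time: 14.93
position: [0.5565, 0.0707, 0.1491]
tool_rot: [2.642, 1.679, 0.012]
ft_force: [-1.5, -3.3, 18.7]
grip_width: 0.181
grip_force: 15.0
```

```bash
python3 -c "
from h import *
log()"
```

```text
14.93 th -34.6 rad 64.5 y 34.5 Ft 10.65 Fr 15.4 Fy -3.63 gw 0.181
```

```bash
cat >> h.py <<'E'
def log2():
    s=ctrl.get_state(); p=st(np.array(s["position"]));F=np.array(s["ft_force"]);M=np.array(s["torque"])
    fx=F[:2]@X;fz=F[2];th=np.arcsin(np.clip(p[0]/60,-1,1)) # pin angle from x
    my=M[:2]@Y; ft=fx*np.cos(th)-fz*np.sin(th)
    # moment about drum axis, M taken at TCP, sense + toward +x at top
    full=((p[2]-115)*fx-p[0]*fz)/1000+my
    print(round(s["time"],2),"th",round(np.degrees(th),1),"z-115",round(p[2]+19-115,1),"dz",round(p[2]+19-115-60*np.cos(th),1),"y",round(p[1],1),"Ft*r",round(ft*.06,3),"Fr",round(fx*np.sin(th)+fz*np.cos(th),2),"My",round(my,3),"full",round(full,3),"fx,fz",round(fx,2),round(fz,2))
E
python3 -c "
from h import *
log2()"
```

```text
14.93 th -37.3 z-115 53.1 dz 5.4 y 34.5 Ft*r 0.682 Fr 14.88 My -0.06 full 0.621 fx,fz 0.02 18.72
```

Emit:
move_arm(increments="2.6 -1.2 4.7 0 0 0 255;2.8 -1.3 4.5 0 0 0 255;2.9 -1.3 2.3 0 0 0 255;3.0 -1.4 2.1 0 0 0 255;3.1 -1.5 1.9 0 0 0 255;3.2 -1.5 1.6 0 0 0 255;3.3 -1.5 1.4 0 0 0 255;3.4 -1.6 1.1 0 0 0 255")

```text
time: 15.6
position: [0.5746, 0.0622, 0.1623]
tool_rot: [-2.648, -1.688, 0.004]
ft_force: [-5.8, 0.4, -0.5]
grip_width: 0.173
grip_force: 15.0
```

```bash
python3 -c "
from h import *
log2()"
```

```text
15.6 th -15.7 z-115 66.3 dz 8.6 y 34.4 Ft*r -0.32 Fr 0.95 My 1.29 full 1.026 fx,fz -5.39 -0.54
```

Emit:
move_arm(increments="3.5 -1.6 0.9 0 0 0 255;3.5 -1.6 0.6 0 0 0 255;3.5 -1.6 0.4 0 0 0 255;3.6 -1.7 0.1 0 0 0 255;3.6 -1.7 -0.1 0 0 0 255;3.5 -1.6 -0.4 0 0 0 255;3.5 -1.6 -0.6 0 0 0 255;3.5 -1.6 -0.9 0 0 0 255")

```text
time: 16.27
position: [0.6039, 0.0487, 0.164]
tool_rot: [2.649, 1.687, -0.001]
ft_force: [-5.6, 1.0, 3.7]
grip_width: 0.177
grip_force: 15.0
```

```bash
python3 -c "
from h import *
log2()"
```

```text
16.27 th 15.4 z-115 68.0 dz 10.1 y 34.5 Ft*r -0.378 Fr 2.1 My 1.405 full 1.076 fx,fz -5.51 3.69
```

Emit:
move_arm(increments="3.4 -1.6 -1.1 0 0 0 255;3.3 -1.5 -1.4 0 0 0 255;3.2 -1.5 -1.6 0 0 0 255;3.1 -1.5 -1.9 0 0 0 255;3.0 -1.4 -2.1 0 0 0 255;2.9 -1.3 -2.3 0 0 0 255;2.8 -1.3 -2.5 0 0 0 255;2.6 -1.2 -2.7 0 0 0 255")

```text
time: 16.93
position: [0.6279, 0.0375, 0.1483]
tool_rot: [2.649, 1.687, -0.002]
ft_force: [-7.7, 1.6, 4.8]
grip_width: 0.177
grip_force: 15.0
```

```bash
python3 -c "
from h import *
log2()"
```

```text
16.93 th 45.0 z-115 52.3 dz 9.9 y 34.5 Ft*r -0.525 Fr -2.03 My 1.6 full 1.144 fx,fz -7.62 4.76
```

Emit:
move_arm(increments="0 0 0 0 0 0 130;0 0 0 0 0 0 130;0 0 0 0 0 0 130;0 0 0 0 0 0 130;0 0 15 0 0 0 130;0 0 20 0 0 0 130;0 0 20 0 0 0 130;0 0 0 0 0 0 130")

```text
time: 17.6
position: [0.6308, 0.0381, 0.2061]
tool_rot: [2.646, 1.685, 0.011]
ft_force: [2.0, 0.8, 0.7]
grip_width: 0.487
grip_force: 0.0
```

Emit:
move_arm(increments="-14 6.5 0 0 0 0 130;-14 6.5 0 0 0 0 130;-14 6.5 0 0 0 0 130;-13 6 0 0 0 0 130;0 0 0 0 0 0 130;0 0 0 0 0 0 130;0 0 0 0 0 0 130;0 0 0 0 0 0 130")

```text
time: 18.27
position: [0.5739, 0.0624, 0.2012]
tool_rot: [2.65, 1.686, 0.001]
ft_force: [1.0, -0.3, -0.1]
grip_width: 0.491
grip_force: 0.0
```

```bash
python3 - <<'E'
from h import *
tool();p=ctrl.get_image("wrist");cv2.imwrite("pics/w3.png",p["frame"][:,:,::-1])
q=st(cloud(p));f=p["frame"].astype(int)
for t,m in(("dark",(f.max(-1)<60)),("yel",(f[...,0]>130)&(f[...,1]>100)&(f[...,2]<80))):
    m=m&(q[...,2]>110)&(q[...,2]<190)&(q[...,1]>22)&(q[...,1]<58)&(abs(q[...,0])<75)
    n,l,S,c=cv2.connectedComponentsWithStats(m.astype(np.uint8))
    for i in range(1,n):
        if S[i,4]>40: print(t,S[i,4],c[i].round(),np.percentile(q[l==i],[2,50,98],axis=0).round().tolist())
E
```

```text
t 18.27 tcp stand [-17.   34.3 201.2] tcp [573.9  62.4 201.2] yaw err -0.129999999999999 z [ 0.001 -0.    -1.   ] F [ 1.01 -0.28 -0.07] w 0.49139407535915985 0.0
dark 86 [203. 199.] [[-64.0, 22.0, 136.0], [-62.0, 35.0, 137.0], [-60.0, 45.0, 139.0]]
dark 137 [217. 200.] [[-53.0, 23.0, 131.0], [-51.0, 32.0, 135.0], [-49.0, 45.0, 138.0]]
yel 159 [263. 196.] [[-21.0, 46.0, 172.0], [-14.0, 49.0, 178.0], [-8.0, 50.0, 182.0]]
```

View pics/w3.png

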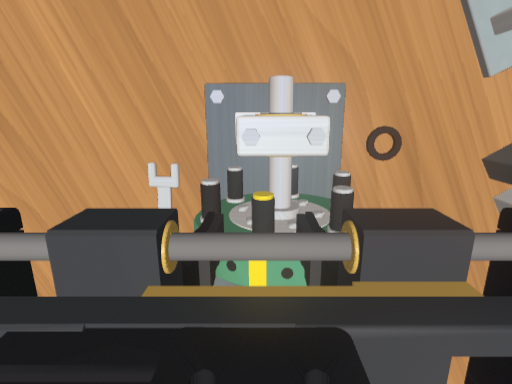

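The yellow pin (263,196) stands between the fingers at about -14°. I'll take it and sweep slowly both ways.

Emit:
move_arm(increments="2.3 -1 -12 0 0 0 130;0 0 -12 0 0 0 130;0 0 -12 0 0 0 130;0 0 -12 0 0 0 130;0 0 0 0 0 0 255;0 0 0 0 0 0 255;0 0 0 0 0 0 255;0 0 0 0 0 0 255", grip_force=12)

```text
time: 18.98
position: [0.5759, 0.0625, 0.1539]
tool_rot: [2.649, 1.688, 0.002]
ft_force: [0.2, -0.3, 0.8]
grip_width: 0.269
grip_force: 0.0
```

```bash
python3 -c "
from h import *
log2();tool()"
```

```text
18.98 th -14.8 z-115 57.9 dz -0.1 y 35.2 Ft*r 0.031 Fr 0.73 My -0.072 full -0.047 fx,fz 0.31 0.84
t 18.98 tcp stand [-15.3  35.2 153.9] tcp [575.9  62.5 153.9] yaw err -0.05999999999999872 z [ 0.001  0.    -1.   ] F [ 0.19 -0.31  0.84] w 0.269330549735878 0.0
```

Emit:
move_arm(increments="2.4 -1.1 0.6 0 0 0 255;2.4 -1.1 0.5 0 0 0 255;2.4 -1.1 0.4 0 0 0 255;2.4 -1.1 0.2 0 0 0 255;2.4 -1.1 0.1 0 0 0 255;2.4 -1.1 0 0 0 0 255;2.4 -1.1 -0.1 0 0 0 255;2.4 -1.1 -0.2 0 0 0 255")

```text
time: 19.65
position: [0.5925, 0.055, 0.1556]
tool_rot: [-2.646, -1.688, 0.005]
ft_force: [-8.4, 1.4, 5.3]
grip_width: 0.18
grip_force: 12.0
```

```bash
python3 -c "
from h import *
log2()"
```

```text
19.65 th 2.8 z-115 59.6 dz -0.4 y 35.5 Ft*r -0.508 Fr 4.9 My 1.807 full 1.458 fx,fz -8.22 5.3
```

Emit:
move_arm(increments="2.3 -1 -0.3 0 0 0 255;2.3 -1 -0.4 0 0 0 255;2.3 -1.1 -0.5 0 0 0 255;2.3 -1.1 -0.6 0 0 0 255;2.3 -1.1 -0.8 0 0 0 255;2.2 -1 -0.9 0 0 0 255;2.2 -1 -1 0 0 0 255;2.2 -1 -1.1 0 0 0 255")

```text
time: 20.32
position: [0.6105, 0.0468, 0.1498]
tool_rot: [-2.646, -1.688, 0.006]
ft_force: [-8.6, 2.4, 6.4]
grip_width: 0.176
grip_force: 12.0
```

```bash
python3 -c "
from h import *
log2()"
```

```text
20.32 th 22.2 z-115 53.8 dz -1.8 y 35.6 Ft*r -0.636 Fr 2.58 My 1.876 full 1.423 fx,fz -8.84 6.4
```

Emit:
move_arm(increments="2.1 -1 -1.2 0 0 0 255;2.1 -1 -1.3 0 0 0 255;2 -0.9 -1.4 0 0 0 255;1.9 -0.9 -1.5 0 0 0 255;1.9 -0.9 -1.6 0 0 0 255;1.8 -0.8 -1.7 0 0 0 255;1.8 -0.8 -1.7 0 0 0 255;1.7 -0.8 -1.8 0 0 0 255")

```text
time: 20.98
position: [0.6254, 0.0399, 0.1374]
tool_rot: [-2.645, -1.688, 0.007]
ft_force: [-9.1, 2.6, 6.0]
grip_width: 0.173
grip_force: 11.5
```

```bash
python3 -c "
from h import *
log2()"
```

```text
20.98 th 40.7 z-115 41.4 dz -4.1 y 35.6 Ft*r -0.662 Fr -1.59 My 1.962 full 1.518 fx,fz -9.4 5.98
```

Emit:
move_arm(increments="-1.7 0.8 1.8 0 0 0 255;-1.8 0.8 1.7 0 0 0 255;-1.8 0.8 1.7 0 0 0 255;-1.9 0.9 1.6 0 0 0 255;-1.9 0.9 1.5 0 0 0 255;-2 0.9 1.4 0 0 0 255;-2.1 1 1.3 0 0 0 255;-2.1 1 1.2 0 0 0 255")

```text
time: 21.65
position: [0.6123, 0.0457, 0.1486]
tool_rot: [-2.649, -1.688, -0.0]
ft_force: [2.6, 4.3, -14.8]
grip_width: 0.173
grip_force: 12.1
```

```bash
python3 -c "
from h import *
log2()"
```

```text
21.65 th 24.4 z-115 52.6 dz -2.0 y 35.4 Ft*r 0.397 Fr -13.28 My -0.324 full 0.062 fx,fz 0.52 -14.82
```

Emit:
move_arm(increments="-2.2 1 1.1 0 0 0 255;-2.2 1 1 0 0 0 255;-2.2 1 0.9 0 0 0 255;-2.3 1.1 0.8 0 0 0 255;-2.3 1.1 0.6 0 0 0 255;-2.3 1.1 0.5 0 0 0 255;-2.3 1 0.4 0 0 0 255;-2.3 1 0.3 0 0 0 255")

```text
time: 22.32
position: [0.5969, 0.053, 0.1556]
tool_rot: [2.647, 1.685, 0.008]
ft_force: [8.5, 2.9, -13.0]
grip_width: 0.182
grip_force: 12.0
```

```bash
python3 -c "
from h import *
log2()"
```

```text
22.32 th 7.4 z-115 59.6 dz 0.1 y 35.5 Ft*r 0.486 Fr -12.01 My -1.356 full -0.992 fx,fz 6.48 -12.95
```

Emit:
move_arm(increments="-2.4 1.1 0.2 0 0 0 255;-2.4 1.1 0.1 0 0 0 255;-2.4 1.1 0 0 0 0 255;-2.4 1.1 -0.1 0 0 0 255;-2.4 1.1 -0.2 0 0 0 255;-2.4 1.1 -0.4 0 0 0 255;-2.4 1.1 -0.5 0 0 0 255;-2.4 1.1 -0.6 0 0 0 255")

```text
time: 22.98
position: [0.5815, 0.0603, 0.1572]
tool_rot: [2.643, 1.68, 0.018]
ft_force: [11.3, -0.2, -3.3]
grip_width: 0.182
grip_force: 12.0
```

```bash
python3 -c "
from h import *
log2()"
```

```text
22.98 th -8.9 z-115 61.2 dz 2.0 y 35.6 Ft*r 0.584 Fr -4.81 My -2.337 full -1.929 fx,fz 10.36 -3.25
```

Emit:
move_arm(increments="-2.3 1 -1.2 0 0 0 255;-2.3 1 -1.3 0 0 0 255;-2.2 1 -1.4 0 0 0 255;-2.2 1 -1.5 0 0 0 255;-2.1 1 -1.1 0 0 0 255;-2.1 1 -1.2 0 0 0 255;-2.1 1 -1.3 0 0 0 255;-2 0.9 -1.4 0 0 0 255")

```text
time: 23.65
position: [0.5664, 0.0673, 0.1502]
tool_rot: [2.64, 1.676, 0.023]
ft_force: [7.5, -2.6, 8.8]
grip_width: 0.177
grip_force: 12.0
```

```bash
python3 -c "
from h import *
log2()"
```

```text
23.65 th -25.6 z-115 54.2 dz 0.1 y 35.6 Ft*r 0.656 Fr 4.51 My -1.99 full -1.484 fx,fz 7.9 8.8
```

Emit:
move_arm(increments="2 -0.9 1.4 0 0 0 255;2.1 -1 1.3 0 0 0 255;2.1 -1 1.2 0 0 0 255;2.1 -1 1.1 0 0 0 255;2.2 -1 1 0 0 0 255;2.2 -1 0.9 0 0 0 255;2.3 -1 0.8 0 0 0 255;2.3 -1 0.7 0 0 0 255")

```text
time: 24.32
position: [0.5716, 0.0648, 0.1522]
tool_rot: [-2.643, -1.688, 0.01]
ft_force: [-8.8, 5.2, 8.6]
grip_width: 0.177
grip_force: 12.0
```

```bash
python3 -c "
from h import *
log2()"
```

```text
24.32 th -19.6 z-115 56.2 dz -0.4 y 35.5 Ft*r -0.404 Fr 11.48 My 2.404 full 2.197 fx,fz -10.2 8.56
```

Emit:
move_arm(increments="2.4 -1.1 0.6 0 0 0 255;2.4 -1.1 0.5 0 0 0 255;2.4 -1.1 0.4 0 0 0 255;2.4 -1.1 0.2 0 0 0 255;2.4 -1.1 0.1 0 0 0 255;2.4 -1.1 0 0 0 0 255;2.4 -1.1 -0.1 0 0 0 255;2.4 -1.1 -0.2 0 0 0 255")

```text
time: 24.98
position: [0.5915, 0.0555, 0.153]
tool_rot: [-2.644, -1.688, 0.008]
ft_force: [-7.8, 4.2, 5.4]
grip_width: 0.177
grip_force: 11.7
```

```bash
python3 -c "
from h import *
log2()"
```

```text
24.98 th 1.8 z-115 57.0 dz -3.0 y 35.5 Ft*r -0.539 Fr 5.13 My 1.849 full 1.504 fx,fz -8.82 5.41
```

Emit:
move_arm(increments="2.3 -1 -0.3 0 0 0 255;2.3 -1 -0.4 0 0 0 255;2.3 -1.1 -0.5 0 0 0 255;2.3 -1.1 -0.6 0 0 0 255;2.3 -1.1 -0.8 0 0 0 255;2.2 -1 -0.9 0 0 0 255;2.2 -1 -1 0 0 0 255;2.2 -1 -1.1 0 0 0 255")

```text
time: 25.65
position: [0.6089, 0.0474, 0.1468]
tool_rot: [-2.643, -1.688, 0.01]
ft_force: [-7.8, 3.5, 3.9]
grip_width: 0.169
grip_force: 11.7
```

```bash
python3 -c "
from h import *
log2()"
```

```text
25.65 th 20.5 z-115 50.8 dz -5.4 y 35.5 Ft*r -0.561 Fr 0.62 My 1.94 full 1.588 fx,fz -8.53 3.86
```

Emit:
move_arm(increments="-2.2 1 1.1 0 0 0 255;-2.2 1 1 0 0 0 255;-2.2 1 0.9 0 0 0 255;-2.3 1.1 0.8 0 0 0 255;-2.3 1.1 0.6 0 0 0 255;-2.3 1.1 0.5 0 0 0 255;-2.3 1 0.4 0 0 0 255;-2.3 1 0.3 0 0 0 255")

```text
time: 26.32
position: [0.5962, 0.0533, 0.1519]
tool_rot: [2.648, 1.687, 0.005]
ft_force: [9.1, 3.0, -10.9]
grip_width: 0.174
grip_force: 12.6
```

```bash
python3 -c "
from h import *
log2()"
```

```text
26.32 th 6.7 z-115 55.9 dz -3.6 y 35.5 Ft*r 0.496 Fr -10.04 My -1.583 full -1.246 fx,fz 7.04 -10.94
```

```bash
python3 - <<'E'
import numpy as np
from scipy.optimize import least_squares
# yellow-pin grip: theta, T, dir
B=[(2.8,-.508,1),(22.2,-.636,1),(40.7,-.662,1),(24.4,.397,-1),(7.4,.486,-1),(-8.9,.584,-1),(-25.6,.656,-1),(-19.6,-.404,1),(1.8,-.539,1),(20.5,-.561,1),(6.7,.496,-1)]
A=[(-5.8,.81,-1),(-35,.81,-1),(-15,-.344,1),(14.5,-.407,1),(44.8,-.44,1),(20,.77,-1),(-3,.79,-1),(-37.3,.682,-1),(-15.7,-.32,1),(15.4,-.378,1),(45,-.525,1)]
def res(p,D,o): 
    return [ -p[1]*np.sin(np.radians(t-o-p[0])) -d*f -T for D_,o,f in D for t,T,d in D_]
for nm,D in(("B",[(B,0,2)]),("A",[(A,60,2)]),("AB",[(A,60,3),(B,0,2)])):
    f=lambda p:[-p[1]*np.sin(np.radians(t-o-p[0]))-d*p[k]-T for D_,o,k in D for t,T,d in D_]
    s=least_squares(f,[5,.28,.5,.55]);print(nm,s.x.round(3),np.sqrt(np.mean(s.fun**2)).round(3))
E
```

```text
B [2.98  0.278 0.513 0.55 ] 0.02
A [14.455  0.218  0.572  0.55 ] 0.039
AB [3.894 0.236 0.518 0.562] 0.035
```

Emit:
move_arm(increments="-1.5 0.7 0 0 0 0 255;-1.4 0.6 -0.3 0 0 0 255;0 0 -0.5 0 0 0 255;0 0 -0.5 0 0 0 255;0 0 0 0 0 0 255;0 0 0 0 0 0 255;0 0 0 0 0 0 255;0 0 0 0 0 0 255")

```text
time: 26.98
position: [0.594, 0.0543, 0.1523]
tool_rot: [2.647, 1.686, 0.007]
ft_force: [5.8, 1.6, -4.0]
grip_width: 0.175
grip_force: 12.2
```

Emit:
move_arm(increments="0 0 0 0 0 0 255;0 0 0 0 0 0 255;0 0 0 0 0 0 255;0 0 0 0 0 0 255;0 0 0 0 0 0 255;0 0 0 0 0 0 255;0 0 0 0 0 0 255;0 0 0 0 0 0 255")

```text
time: 27.65
position: [0.594, 0.0543, 0.1523]
tool_rot: [2.647, 1.686, 0.007]
ft_force: [6.5, 1.8, -3.8]
grip_width: 0.173
grip_force: 12.2
```

```bash
python3 - <<'E'
from h import *
log2();tool()
s=ctrl.get_image("scene");q=st(cloud(s));f=s["frame"].astype(int)
m=(f[...,0]>140)&(f[...,1]<70)&(f[...,2]<80)&(q[...,2]>180)&(abs(q[...,0])<60)&(q[...,1]>-300)&(q[...,1]<-100)
print("handle",np.percentile(q[m],[2,50,98],axis=0).round() if m.any() else "")
t=ctrl.get_image("top")
for n in("wrench","bearing","seal"): print(n,[np.round(d["centre"],3) for d in ctrl.find_in(n,t)[:1]])
E
```

```text
27.65 th 4.3 z-115 56.3 dz -3.5 y 35.4 Ft*r 0.327 Fr -3.41 My -1.196 full -0.986 fx,fz 5.17 -3.81
t 27.65 tcp stand [  4.5  35.4 152.3] tcp [594.   54.3 152.3] yaw err -0.0799999999999983 z [ 0.005 -0.    -1.   ] F [ 6.52  1.76 -3.81] w 0.1726477294235114 12.15295560657978
handle [[  -6. -163.  212.]
 [   1. -158.  244.]
 [   6. -153.  273.]]
wrench [array([0.452, 0.113, 0.008])]
bearing [array([ 0.615, -0.204,  0.013])]
seal []
```

```bash
python3 -c "
from bench import ctrl
print(ctrl.close_job())"
```

```text
the job is handed in; nothing more can be done
None
```

I closed the clamp fully upright and turned the drum until its heavy side was down, to within about 5° by my force fit. I handed the job in at about 28 s, still gripping the yellow pin at 12 N; the hand-in returned no verdict. I didn't touch any loose thing, but in the last picture the wrench looked shifted, probably because the arm hid part of it, and the seal wasn't found.

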